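# Seat a power module under the lip of a test dock

## Task

Take the black finned power module that has the flat metal toe sticking out of its foot, stand it on the deck of the test dock and gently slide it toe first under the overhanging metal lip, past the sprung plunger, until the toe is fully home against the end stop, square and flat on the deck, then let go. How deep the stop is set inside the pocket cannot be seen, only felt; it is sprung and delicate, so do not force it back or ram the module against the dock, and leave the other things on the bench where they are.

Things in the scene. Friction and masses are not known exactly. Their poses are not given: they have to be found in the camera images.
- module_mid (a point): Loose black finned module to be seated: block 40 (its x) x 46 (its y) x 52 mm high, about 0.25 kg, with a bare-metal toe plate as wide as the block sticking out 54 mm from the foot of its +y face. Point: the block's middle, 26 mm above its underside; axes of the module, z up, y along the toe. Grip it across its flat x faces. Toe 8 mm thick, its last 12 mm sloping to 4 mm at the nose.
- module_nose (a point): Middle of the module's toe nose, at the level of its underside: 77 mm along +y from the block's centre and 26 mm below module_mid. Axes as the module.
- dock: Fixed test dock: black deck 110 mm (x) by 235 mm (y from -110 to +125), top 12 mm above the bench, with a bare-metal retaining block (90 mm wide, y from 25 to 105, top at 34.5 mm) overhanging it. Origin at bench level; the module slides along the dock's +y. Two flared lead-in walls stand 14 mm out from the pocket, 10.5 mm above the deck; the deck before them is open.
- dock_mouth (a point): Middle of the pocket's mouth, on the deck surface under the front edge of the lip; axes as the dock, y into the pocket. The pocket under the lip is 46 mm wide (toe 40), 10.5 mm high, closed behind. 8 mm further in, a sprung steel ball hangs 4.5 mm below the lip; the toe lifts it 2 mm. Riding onto it resists with about 1 to 4 N, then 1 to 3 N of drag stays. Its stem and collar stand on the lip, up to 52 mm.
- pin (a joint): Home pin in the face of the end stop inside the pocket, m: a weakly sprung pin (under 1 N) that sticks out 4 mm towards the mouth. 0 when free, 0.004 when the toe's nose is flush with the stop's face, that is, fully home. It tells nothing of where the stop is set.
- stop (a joint): How far the end stop's face has been pushed back on its overload spring, m; normally 0. It stays put up to a push of 8 N and then gives way, damped, at 1 N per mm; pushed back 2 mm (10 N) it is overloaded. The stop stands hidden, its face anywhere from 22 to 48 mm inside the pocket's mouth, a different depth each time that no reading gives: it has to be felt.
- plain_block_mid (a point): Another loose black finned block of the same size (40 x 46 x 52 mm) without any toe: not wanted, leave it. Point at its middle, 26 mm up.
- multimeter: Orange hand multimeter lying flat, 190 x 90 x 37 mm; origin at the centre of its underside. Leave alone.
- breadboard: White breadboard, 55 x 165 x 9 mm; origin at the centre of its underside. Leave alone.
- phone: Phone in a pink case, 75 x 150 x 10 mm; origin at the centre of its underside. Leave alone.
- screwdriver: Screwdriver lying flat, 170 mm long along its x. Leave alone.
- jar: Small jar, 44 mm in diameter and 50 mm high; origin at the centre of its underside. Leave alone.
- cup: Mug, 72 mm in diameter and 85 mm high; origin at the centre of its underside. Leave alone.
- marker: Marker pen lying flat, 130 mm long along its x, 13 mm thick. Leave alone.

How it is judged:
On the way:
1. the module's nose has entered the pocket under the lip, flat on the deck (y of module_nose in the frame of dock_mouth above 0.002 m and x of module_nose in the frame of dock_mouth between -0.008 and 0.008 m and z of module_nose in the frame of dock_mouth below 0.006 m).
At the end, for the whole second after the job is handed in: The module stands released, flat (0.04 rad, nose under 2 mm off the deck) and square (0.08 rad) on the dock, toe under the lip within 6 mm of its middle line, nose at most 2 mm short of the end stop (home pin in by over 2 of 4 mm), the stop pushed back under 1 mm (value of joint pin above 0.002 m and value of joint stop below 0.001 m and x of module_nose in the frame of dock_mouth between -0.006 and 0.006 m and z of module_nose in the frame of dock_mouth below 0.002 m and angle between the y axis of module_mid and the y axis of dock, either way round below 0.08 rad and angle between module_mid's own z axis and vertical below 0.04 rad and contact force between module and the fingers below 0.05 N); the robot touches nothing.
It fails at once if the end stop is pushed back more than 2 mm on its spring (value of joint stop above 0.002 m).
It fails at once if the module is forced against the dock with more than 50 N (contact force between module and dock above 50 N).
It fails at once if the plain block or another bystander is moved more than 20 mm (distance of any of plain_block_mid, multimeter, breadboard, phone, screwdriver, jar, cup, marker from where it was at the start of the episode above 0.02 m).
It also fails if it takes over 69 s, if anything falls off the work surface, if the arm or the gripper's body presses on something with over 40 N, if the wrist force passes 120 N, or if a joint passes its speed limit or range.

## Robot

A 7-joint arm with a two-finger parallel gripper is mounted at the origin on the work surface. World frame = base frame: x ahead of the robot, y to its left, z up, the work surface at z = 0. Lengths are in m, angles in rad, forces in N, time in s.
With the tool pointing down it reaches from about 0.425 to 0.975 m from the base axis. Payload 16.7 kg.
Tool frame: the origin (TCP) lies midway between the tips of the shut fingers; the grasp point (between the pads) lies 19 mm behind it; z points along the fingers, y is the line along which they close (so a half turn about z gives the same grasp; the last joint's range is limited). The gripper opens to 85 mm and grips with 20 to 120 N. Pads are 22 mm wide; open, the fingers measure 114 mm over their backs; the gripper's body (76 mm by 85 mm) begins 54 mm behind the grasp point. The pads swing forward as they close: fully open they stand 13 mm farther back than shut.
Start: joints at [1.083, 0.426, 0.074, 1.606, -0.034, 1.111, -0.067], TCP at [0.224, -0.637, 0.231] pointing down, gripper open.
Joint ranges: [-2.85, 2.85], [-0.5, 2.14], [-1.23, 1.37], [0.21, 2.46], [-1.02, 4.16], [0.16, 2.05], [-2.73, 2.73]. Speed limits (rad/s): [1.89, 1.89, 2.39, 2.39, 3.01, 3.01, 3.01].

## Interface

Orientations are given as a rotation vector (axis times angle).
In Python, from station import telemetry, viewer, sign_off gives the robot as it stands.
- The arm moves only by the tool jog_arm, never from a script. Its argument "motion" is a list of rows, each an object of numbers: "dx", "dy", "dz": the shift along the tool's x, y, z in m; "rx", "ry", "rz": the turn, a rotation vector about the tool's x, y, z in rad. A call has 1 to 5 rows; each row shifts and turns the commanded pose from where the row before left it, along the tool's axes as they then stand; what a row does not reach is not made up. A row lasts 1/8 s, in which the tool goes at most 62.5 mm and 10.7 degrees, less where a joint would pass 70% of its speed; a pose out of reach is approached as far as the arm can. A call is refused whole if a number of a shift passes 0.0625 or a number of a turn 0.188, either way. A call with a gripper value outside its range is refused whole. "jaw" is the opening, from 0 (shut) to 1 (fully open), set as the call begins (left out, the last holds). The fingers move at their own pace and stop on an object; "newtons" is the grip in N (left out, the last holds). Time passes only in rows, so rows that do not move let the fingers close. It gives the time, the measured TCP pose, the force, the opening and the grip force at its end, in the units of the state.
- telemetry.sense(): the state, without advancing time (a new reading comes with each control period).
- viewer.capture(name): name is "side" or "top"; returns a dict with "pixels" (400x640x3 uint8, red, green, blue), "mtx" (3x3 intrinsics, pixels), "position" and "rotation" of the camera in the world. Camera axes: x right, y down, z forward; pixel columns grow to the right and rows downward; lengths in m; the calibration is good to about 2 mm. A picture is of the moment at which its call begins. There is no depth.
- sign_off(): hands the job in; it is judged then, once.
The state is a dict: "t": time; "joint_pos": joint angles; "dq": joint speeds; "tau": joint torques, N m; "ee_pos": TCP position; "tool_rot": TCP orientation; "force": force on the tool from outside, world axes, zero at the start; "moment": the same for the moment, N m; "width": opening from 0.0 (shut) to 1.0 (fully open); "grasp_force": force on a finger pad.
Only numpy, scipy, OpenCV 4.12 (cv2) and the standard library are available. Lean on these libraries where they do the work, as an engineer would, in place of code of your own. Each camera call takes 0.05 s, during which the arm holds its last target. There are 200 camera calls.

## Working session

There is one attempt and no reset: what is moved stays moved. The work goes in short steps, Python scripts to look and compute and a tool call to move; the robot and the scene stay as the last step left them, time stands still between calls to the robot, and variables do not carry over. Pictures are saved under pics/ and viewed, at most 10 in all, crops included, and the job is handed in when it is done.

Besides the shell and the picture viewer there is one more tool, called as name([rows], argument=value, ...), one row to a line, values as JSON. jog_arm: Moves the arm, as the interface text tells. Its arguments: {"type":"object","properties":{"motion":{"type":"array"},"jaw":{"type":"number"},"newtons":{"type":"number"}},"required":["motion"]}

```bash
mkdir -p pics
cat > h.py <<'E'
import numpy as np, cv2, pickle
from station import telemetry, viewer, sign_off
def cap(n,f):
    d=viewer.capture(n); cv2.imwrite('pics/'+f+'.png',np.array(d['pixels'])[:,:,::-1]); pickle.dump(d,open('pics/'+f+'.pkl','wb')); return d
def load(f): return pickle.load(open('pics/'+f+'.pkl','rb'))
def ray(d,u,v):
    r=np.array(d['rotation'])@np.linalg.inv(np.array(d['mtx']))@np.array([u,v,1.]); return np.array(d['position']),r
def onz(d,u,v,z):
    p,r=ray(d,u,v); return (p+r*(z-p[2])/r[2])
def proj(d,P):
    q=np.array(d['mtx'])@np.array(d['rotation']).T@(np.array(P)-np.array(d['position'])); return q[:2]/q[2]
E
python3 - <<'E'
from h import *
for n in('top','side'):
    d=cap(n,n+'0'); print(n,d['position'],np.array(d['rotation']).round(3).tolist(),np.array(d['mtx']).round(1).tolist())
print(telemetry.sense())
E
```

```text
top [0.42670016 0.0203412  1.13676677] [-2.152, 2.14, -0.11] [[450.5, 0.0, 323.7], [0.0, 450.5, 201.9], [0.0, 0.0, 1.0]]
side [-0.04374125  0.9143612   0.86164238] [-0.75, 2.477, -1.234] [[501.8, 0.0, 310.6], [0.0, 501.8, 204.4], [0.0, 0.0, 1.0]]
{'t': 0.1, 'joint_pos': array([ 1.08349967,  0.42663028,  0.07385487,  1.60654377, -0.03408657,
        1.11077422, -0.06709577]), 'dq': array([ 0.00022067, -0.0034479 , -0.00118194, -0.00101333,  0.00028376,
       -0.00048594,  0.00071895]), 'tau': array([ 7.07843647e-03, -9.51526451e+01,  3.77072096e+00, -4.64402318e+01,
        1.95021444e-02,  6.58991819e-03, -9.35059006e-06]), 'ee_pos': array([ 0.22355358, -0.63652592,  0.23070647]), 'tool_rot': array([-3.09584781e+00, -5.27876065e-01,  4.22799154e-04]), 'force': array([0.70830752, 0.38620262, 0.17179971]), 'moment': array([ 0.06658132, -0.01353732,  0.0011245 ]), 'grasp_force': 0.0, 'width': 1.0003196917896358}
```

View pics/top0.png

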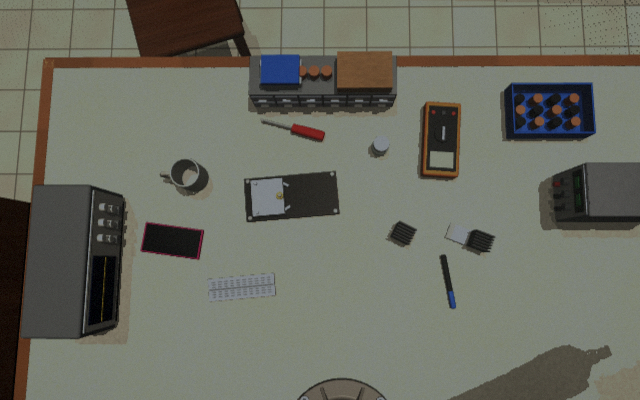

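View pics/side0.png

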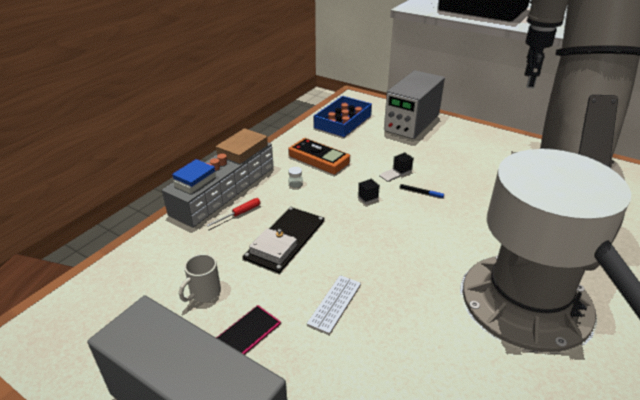

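```bash
sed -i 's/np.array(d\[.rotation.\])/R(d)/g' h.py
cat >> h.py <<'E'
def R(d): return cv2.Rodrigues(np.array(d['rotation'],float))[0]
E
python3 - <<'E'
from h import *
d=load('top0'); im=np.array(d['pixels'])[:,:,::-1].copy()
a=cv2.resize(im[160:235,235:350],None,fx=5,fy=5,interpolation=cv2.INTER_CUBIC)
b=cv2.resize(im[210:260,380:500],None,fx=5,fy=5,interpolation=cv2.INTER_CUBIC)
c=np.zeros((a.shape[0]+b.shape[0],max(a.shape[1],b.shape[1]),3),np.uint8)
c[:a.shape[0],:a.shape[1]]=a; c[a.shape[0]:,:b.shape[1]]=b
cv2.imwrite('pics/c0.png',c)
g=cv2.cvtColor(im,cv2.COLOR_BGR2GRAY)
for nm,(x0,x1,y0,y1) in dict(deck=(235,350,160,235),mod=(464,500,220,260),blk=(385,420,215,250)).items():
    m=(g[y0:y1,x0:x1]<75).astype(np.uint8)
    cs,_=cv2.findContours(m,0,2); k=max(cs,key=cv2.contourArea)
    r=cv2.minAreaRect(k); bp=cv2.boxPoints(r)+[x0,y0]; print(nm,cv2.contourArea(k),bp.round(1).tolist())
    z=.012 if nm=='deck' else .052
    W=np.array([onz(d,*p,z)[:2] for p in bp]); print(W.round(4).tolist(),W.mean(0).round(4),np.linalg.norm(np.diff(W,axis=0),axis=1).round(4))
E
```

```text
deck 3851.5 [[242.5, 178.8], [335.5, 170.7], [339.2, 213.7], [246.2, 221.8]]
[[0.6265, 0.254], [0.648, 0.0176], [0.5385, 0.0078], [0.5169, 0.2413]] [0.5825 0.1302] [0.2374 0.11   0.2345]
mod 455.5 [[462.4, 248.2], [470.3, 227.1], [494.5, 236.2], [486.7, 257.2]]
[[0.4535, -0.2851], [0.5037, -0.3055], [0.4824, -0.3621], [0.4325, -0.3415]] [ 0.468  -0.3236] [0.0542 0.0605 0.054 ]
blk 398.5 [[387.4, 239.2], [397.2, 219.6], [416.4, 229.2], [406.6, 248.8]]
[[0.4737, -0.1073], [0.5209, -0.1313], [0.498, -0.1769], [0.4511, -0.1527]] [ 0.4859 -0.1421] [0.053  0.051  0.0528]
```

View pics/c0.png

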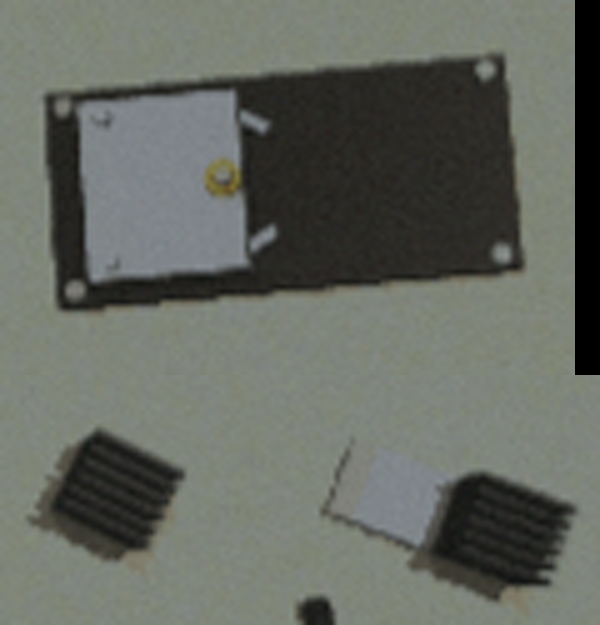

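Run:
```python
from h import *
d=load('top0')
P=lambda x,y,z,o=(235,160):onz(d,o[0]+x/5,o[1]+y/5,z)[:2]
def A(v): return np.degrees(np.arctan2(v[1],v[0]))
a,b,c,e=P(45,95,.012),P(502,55,.012),P(522,268,.012),P(62,308,.012)
print('dock corners',a,b,c,e,'ydir',A(a-b),A(e-c),A(b-c)+90,A(a-e)+90, [np.linalg.norm(q).round(4) for q in(a-b,e-c,b-c,a-e)])
y=((a-b)+(e-c));y/=np.linalg.norm(y); x=np.array([y[1],-y[0]])
cen=(a+b+c+e)/4; O=cen-y*.0075; M=O+y*.025
print('origin',O,'mouth',M,'ydir',y,A(y),'lip edge meas',(P(236,90,.0345)+P(248,266,.0345))/2,'plunger',P(222,178,.05), M+.008*y)
o=(380,210-75)
n1,n2=P(352,437,.003,o),P(322,514,.003,o)
t=[P(*q,.052,o) for q in((480,472),(577,508),(550,583))]
t=[onz(d,380+q[0]/5,210+(q[1]-375)/5,.052)[:2] for q in((480,472),(577,508),(550,583))]
n1,n2=[onz(d,380+q[0]/5,210+(q[1]-375)/5,.003)[:2] for q in((352,437),(322,514))]
print('nose',n1,n2,np.linalg.norm(n1-n2),'dir',A(n1-n2)+90)
print('top',t,'edge',A(t[0]-t[1]),np.linalg.norm(t[0]-t[1]),A(t[1]-t[2])+90,np.linalg.norm(t[1]-t[2]))
back=(t[1]+t[2])/2; N=(n1+n2)/2; print('axis',A(N-back),np.linalg.norm(N-back),'block c',N+(back-N)*77/100)
s=telemetry.sense(); Rt=cv2.Rodrigues(s['tool_rot'])[0]; print(Rt.round(3))
```

```text
dock corners [0.62593451 0.25008603] [0.64725151 0.01774403] [0.53870354 0.00729483] [0.51737415 0.23831599] ydir 95.24211758322389 95.27496724686215 95.4985464106615 96.18779913534846 [np.float64(0.2333), np.float64(0.232), np.float64(0.109), np.float64(0.1092)]
origin [0.5830033  0.12089179] mouth [0.58071207 0.14578657] ydir [-0.09164928  0.99579135] 95.25849602865455 lip edge meas [0.58078145 0.14629463] plunger [0.57835896 0.15429518] [0.57997887 0.1537529 ]
nose [ 0.51880139 -0.27097009] [ 0.48018085 -0.25501042] 0.04178824256968676 dir 67.5474876602944
top [array([ 0.49837249, -0.31874148]), array([ 0.48146464, -0.36404581]), array([ 0.44582403, -0.34990567])] edge 69.5341242848267 0.04835657003780447 68.35967568456455 0.03834314727723506
axis 69.1227638868657 0.10058958047389963 block c [ 0.47188909 -0.33535908]
[[ 0.943  0.331 -0.   ]
 [ 0.331 -0.943  0.001]
 [-0.    -0.001 -1.   ]]
```

```bash
cat >> h.py <<'E'
def plan(tgt,yaw,n,s=None):
    "rows from the present tool pose to TCP tgt, tool y at yaw (deg), tool straight down"
    s=s or telemetry.sense(); p=np.array(s['ee_pos']); T=cv2.Rodrigues(np.array(s['tool_rot']))[0]
    c,q=np.cos(np.radians(yaw)),np.sin(np.radians(yaw))
    G=np.column_stack([[-q,c,0],[c,q,0],[0,0,-1]]); 
    rv=cv2.Rodrigues(T.T@G)[0].ravel()/n; st=(np.array(tgt)-p)/n
    for i in range(n):
        print((T.T@st).round(4),rv.round(4)); T=T@cv2.Rodrigues(rv)[0]
E
python3 -c "
from h import *
plan((.472,-.335,.15),-21.2,9)"
```

```text
[ 0.0371 -0.0225  0.009 ] [-0.0001 -0.     -0.0959]
[ 0.0391 -0.0188  0.009 ] [-0.0001 -0.     -0.0959]
[ 0.0407 -0.015   0.009 ] [-0.0001 -0.     -0.0959]
[ 0.042 -0.011  0.009] [-0.0001 -0.     -0.0959]
[ 0.0429 -0.0069  0.009 ] [-0.0001 -0.     -0.0959]
[ 0.0433 -0.0028  0.009 ] [-0.0001 -0.     -0.0959]
[0.0434 0.0014 0.009 ] [-0.0001 -0.     -0.0959]
[0.0431 0.0055 0.009 ] [-0.0001 -0.     -0.0959]
[0.0423 0.0096 0.009 ] [-0.0001 -0.     -0.0959]
```

jog_arm([
  {"dx": 0.0371, "dy": -0.0225, "dz": 0.009, "rz": -0.096},
  {"dx": 0.0391, "dy": -0.0188, "dz": 0.009, "rz": -0.096},
  {"dx": 0.0407, "dy": -0.015, "dz": 0.009, "rz": -0.096},
  {"dx": 0.042, "dy": -0.011, "dz": 0.009, "rz": -0.096},
  {"dx": 0.0429, "dy": -0.0069, "dz": 0.009, "rz": -0.096},
], jaw=1)

```text
schema error: expected keys dx, dy, dz, rx, ry, rz
```

jog_arm([
  {"dx": 0.0433, "dy": -0.0028, "dz": 0.009, "rz": -0.096},
  {"dx": 0.0434, "dy": 0.0014, "dz": 0.009, "rz": -0.096},
  {"dx": 0.0431, "dy": 0.0055, "dz": 0.009, "rz": -0.096},
  {"dx": 0.0423, "dy": 0.0096, "dz": 0.009, "rz": -0.096},
  {"dx": 0},
])

```text
schema error: expected keys dx, dy, dz, rx, ry, rz
```

```bash
python3 -c "
from h import *
s=telemetry.sense(); print(s['t'],s['ee_pos'],cv2.Rodrigues(s['tool_rot'])[0].round(3).tolist())
d=cap('side','s1'); im=np.array(d['pixels'])[:,:,::-1]
cv2.imwrite('pics/s1c.png',cv2.resize(im[120:220,340:460],None,fx=5,fy=5,interpolation=cv2.INTER_CUBIC))
plan((.472,-.335,.012),-21.2,4)"
```

```text
0.1 [ 0.22355358 -0.63652592  0.23070647] [[0.943, 0.331, -0.0], [0.331, -0.943, 0.001], [-0.0, -0.001, -1.0]]
[ 0.0836 -0.0505  0.0547] [-2.000e-04 -1.000e-04 -2.158e-01]
[ 0.0925 -0.0314  0.0547] [-2.000e-04 -1.000e-04 -2.158e-01]
[ 0.0971 -0.0109  0.0547] [-2.000e-04 -1.000e-04 -2.158e-01]
[0.0972 0.0101 0.0547] [-2.000e-04 -1.000e-04 -2.158e-01]
```

View pics/s1c.png

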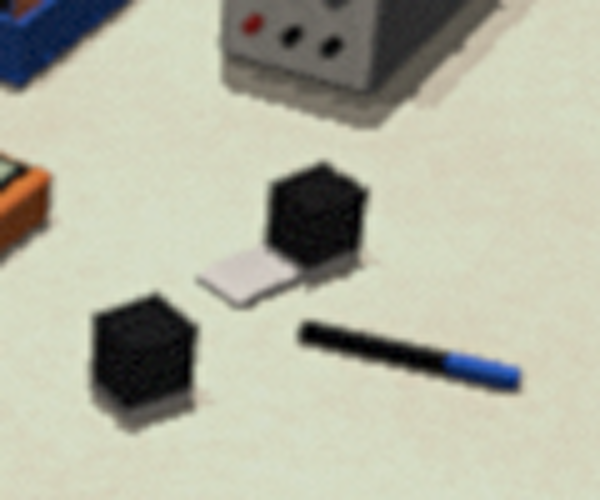

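The side crop shows the module (block at about (403,164), toe to (380,176)), and the arm has not moved. Each row needs all six keys.

jog_arm([
  {"dx": 0.0371, "dy": -0.0225, "dz": 0.009, "rx": 0, "ry": 0, "rz": -0.096},
  {"dx": 0.0391, "dy": -0.0188, "dz": 0.009, "rx": 0, "ry": 0, "rz": -0.096},
  {"dx": 0.0407, "dy": -0.015, "dz": 0.009, "rx": 0, "ry": 0, "rz": -0.096},
  {"dx": 0.042, "dy": -0.011, "dz": 0.009, "rx": 0, "ry": 0, "rz": -0.096},
  {"dx": 0.0429, "dy": -0.0069, "dz": 0.009, "rx": 0, "ry": 0, "rz": -0.096},
], jaw=1)

```text
t: 0.78
ee_pos: [0.3623, -0.468, 0.186]
tool_rot: [-2.881, -1.253, 0.0]
force: [0.4, -0.8, -0.1]
width: 0.997
grasp_force: 0.0
```

jog_arm([
  {"dx": 0.0433, "dy": -0.0028, "dz": 0.009, "rx": 0, "ry": 0, "rz": -0.096},
  {"dx": 0.0434, "dy": 0.0014, "dz": 0.009, "rx": 0, "ry": 0, "rz": -0.096},
  {"dx": 0.0431, "dy": 0.0055, "dz": 0.009, "rx": 0, "ry": 0, "rz": -0.096},
  {"dx": 0.0423, "dy": 0.0096, "dz": 0.009, "rx": 0, "ry": 0, "rz": -0.096},
  {"dx": 0, "dy": 0, "dz": 0, "rx": 0, "ry": 0, "rz": 0},
])

```text
t: 1.4
ee_pos: [0.4738, -0.3318, 0.1496]
tool_rot: [-2.584, -1.783, -0.002]
force: [0.1, -0.9, -0.1]
width: 0.996
grasp_force: 0.0
```

```bash
python3 -c "
from h import *
s=telemetry.sense(); print(s['t'],s['ee_pos'],s['force'],cv2.Rodrigues(s['tool_rot'])[0].round(3).tolist())
d=cap('side','s2'); im=np.array(d['pixels'])[:,:,::-1]
cv2.imwrite('pics/s2c.png',cv2.resize(im[100:220,340:460],None,fx=5,fy=5,interpolation=cv2.INTER_CUBIC))
d=cap('top','t2')
# side-view check of predicted module points (s1)
e=np.array([np.cos(np.radians(68.8)),np.sin(np.radians(68.8))]);f=np.array([e[1],-e[0]]);C=np.array([.472,-.335])
D=load('s1')
for a,b,z in((77,20,4),(77,-20,4),(23,20,52),(23,-20,52),(-23,-20,52),(-23,20,52)):
  q=C+e*a/1e3+f*b/1e3; u=proj(D,[*q,z/1e3]); print(a,b,z,((u-[340,120])*5).round())
plan((.472,-.335,.012),-21.2,4)"
```

```text
1.4 [ 0.4738265  -0.33175007  0.14956813] [ 0.08405383 -0.91679754 -0.09170469] [[0.355, 0.935, -0.0], [0.935, -0.355, 0.002], [0.002, -0.001, -1.0]]
77 20 4 [192. 273.]
77 -20 4 [235. 303.]
23 20 52 [264. 180.]
23 -20 52 [309. 208.]
-23 -20 52 [364. 184.]
-23 20 52 [319. 157.]
[0.     0.0001 0.0345] [-0.0001  0.      0.0003]
[0.     0.0001 0.0345] [-0.0001  0.      0.0003]
[0.     0.0001 0.0345] [-0.0001  0.      0.0003]
[0.     0.     0.0345] [-0.0001  0.      0.0003]
```

jog_arm([
  {"dx": 0, "dy": 0, "dz": 0.035, "rx": 0, "ry": 0, "rz": 0},
  {"dx": 0, "dy": 0, "dz": 0.035, "rx": 0, "ry": 0, "rz": 0},
  {"dx": 0, "dy": 0, "dz": 0.035, "rx": 0, "ry": 0, "rz": 0},
  {"dx": 0, "dy": 0, "dz": 0.033, "rx": 0, "ry": 0, "rz": 0},
  {"dx": 0, "dy": 0, "dz": 0, "rx": 0, "ry": 0, "rz": 0},
])

```text
t: 2.12
ee_pos: [0.4699, -0.3354, 0.0106]
tool_rot: [-2.59, -1.772, 0.003]
force: [0.5, -0.0, -0.3]
width: 1.002
grasp_force: 0.0
```

jog_arm([
  {"dx": 0, "dy": 0, "dz": 0, "rx": 0, "ry": 0, "rz": 0},
  {"dx": 0, "dy": 0, "dz": 0, "rx": 0, "ry": 0, "rz": 0},
  {"dx": 0, "dy": 0, "dz": 0, "rx": 0, "ry": 0, "rz": 0},
  {"dx": 0, "dy": 0, "dz": 0, "rx": 0, "ry": 0, "rz": 0},
  {"dx": 0, "dy": 0, "dz": 0, "rx": 0, "ry": 0, "rz": 0},
], jaw=0, newtons=40)

```text
t: 2.75
ee_pos: [0.4725, -0.3358, 0.0137]
tool_rot: [2.59, 1.775, 0.001]
force: [-2.4, 1.5, 10.4]
width: 0.462
grasp_force: 39.8
```

jog_arm([
  {"dx": 0, "dy": 0, "dz": 0, "rx": 0, "ry": 0, "rz": 0},
  {"dx": 0, "dy": 0, "dz": 0, "rx": 0, "ry": 0, "rz": 0},
  {"dx": 0, "dy": 0, "dz": 0, "rx": 0, "ry": 0, "rz": 0},
  {"dx": 0, "dy": 0, "dz": 0, "rx": 0, "ry": 0, "rz": 0},
])

```text
t: 3.25
ee_pos: [0.4724, -0.3358, 0.0137]
tool_rot: [2.59, 1.775, 0.001]
force: [-2.8, 0.5, 9.0]
width: 0.463
grasp_force: 39.8
```

jog_arm([
  {"dx": 0, "dy": 0, "dz": -0.015, "rx": 0, "ry": 0, "rz": 0},
  {"dx": 0, "dy": 0, "dz": -0.03, "rx": 0, "ry": 0, "rz": 0},
  {"dx": 0, "dy": 0, "dz": -0.03, "rx": 0, "ry": 0, "rz": 0},
  {"dx": 0, "dy": 0, "dz": -0.025, "rx": 0, "ry": 0, "rz": 0},
  {"dx": 0, "dy": 0, "dz": 0, "rx": 0, "ry": 0, "rz": 0},
])

```text
t: 3.88
ee_pos: [0.4729, -0.3358, 0.1151]
tool_rot: [2.588, 1.774, 0.002]
force: [0.0, -0.3, -2.5]
width: 0.465
grasp_force: 41.3
```

```bash
python3 -c "
from h import *
s=telemetry.sense(); print(s['t'],s['ee_pos'],s['force'],s['width'])
plan((.590,.044,.11),5.3,10)"
```

```text
3.875 [ 0.47291992 -0.33584684  0.11512725] [ 0.00683765 -0.28742261 -2.48967138] 0.4649473320409146
[ 0.0397 -0.0028  0.0005] [ 0.0004  0.0002 -0.0462]
[ 0.0397 -0.001   0.0005] [ 0.0004  0.0002 -0.0462]
[0.0397 0.0009 0.0005] [ 0.0004  0.0002 -0.0462]
[0.0397 0.0027 0.0005] [ 0.0004  0.0002 -0.0462]
[0.0395 0.0045 0.0005] [ 0.0004  0.0002 -0.0462]
[0.0392 0.0064 0.0005] [ 0.0004  0.0002 -0.0462]
[0.0389 0.0082 0.0005] [ 0.0004  0.0002 -0.0462]
[0.0385 0.0099 0.0005] [ 0.0004  0.0002 -0.0462]
[0.038  0.0117 0.0005] [ 0.0004  0.0002 -0.0462]
[0.0374 0.0135 0.0005] [ 0.0004  0.0002 -0.0462]
```

Module lifted (weight about 2.5 N). Now I'll carry it to above the dock deck.

jog_arm([
  {"dx": 0.0397, "dy": -0.0028, "dz": 0.0005, "rx": 0, "ry": 0, "rz": -0.046},
  {"dx": 0.0397, "dy": -0.001, "dz": 0.0005, "rx": 0, "ry": 0, "rz": -0.046},
  {"dx": 0.0397, "dy": 0.0009, "dz": 0.0005, "rx": 0, "ry": 0, "rz": -0.046},
  {"dx": 0.0397, "dy": 0.0027, "dz": 0.0005, "rx": 0, "ry": 0, "rz": -0.046},
  {"dx": 0.0395, "dy": 0.0045, "dz": 0.0005, "rx": 0, "ry": 0, "rz": -0.046},
])

```text
t: 4.5
ee_pos: [0.5302, -0.1439, 0.1095]
tool_rot: [-2.368, -2.063, 0.001]
force: [1.0, -0.2, -2.1]
width: 0.464
grasp_force: 41.1
```

jog_arm([
  {"dx": 0.0392, "dy": 0.0064, "dz": 0.0005, "rx": 0, "ry": 0, "rz": -0.046},
  {"dx": 0.0389, "dy": 0.0082, "dz": 0.0005, "rx": 0, "ry": 0, "rz": -0.046},
  {"dx": 0.0385, "dy": 0.0099, "dz": 0.0005, "rx": 0, "ry": 0, "rz": -0.046},
  {"dx": 0.038, "dy": 0.0117, "dz": 0.0005, "rx": 0, "ry": 0, "rz": -0.046},
  {"dx": 0.0374, "dy": 0.0135, "dz": 0.0005, "rx": 0, "ry": 0, "rz": -0.046},
])

```text
t: 5.12
ee_pos: [0.589, 0.0458, 0.1069]
tool_rot: [-2.116, -2.321, 0.001]
force: [0.0, -0.5, -3.1]
width: 0.464
grasp_force: 41.1
```

jog_arm([
  {"dx": 0, "dy": 0, "dz": 0, "rx": 0, "ry": 0, "rz": 0},
  {"dx": 0, "dy": 0, "dz": 0, "rx": 0, "ry": 0, "rz": 0},
])

```text
t: 5.38
ee_pos: [0.5886, 0.0442, 0.1068]
tool_rot: [-2.118, -2.319, 0.002]
force: [0.4, -0.0, -2.5]
width: 0.46
grasp_force: 41.1
```

```bash
python3 -c "
from h import *
s=telemetry.sense(); print(s['t'],s['ee_pos'],s['force'],cv2.Rodrigues(s['tool_rot'])[0].round(3).tolist())
d=cap('side','s3');im=np.array(d['pixels'])[:,:,::-1]
a=cv2.resize(im[150:280,230:390],None,fx=4,fy=4,interpolation=cv2.INTER_CUBIC)[:290]
a=cv2.resize(im[165:275,235:370],None,fx=4,fy=4,interpolation=cv2.INTER_CUBIC)
d=cap('top','t3');im=np.array(d['pixels'])[:,:,::-1]
b=cv2.resize(im[165:230,235:370],None,fx=4,fy=4,interpolation=cv2.INTER_CUBIC)[:160*2]
c=np.vstack([a,b])[:600] if a.shape[0]+b.shape[0]<=600 else np.hstack([a[:440],np.zeros((440,10,3),np.uint8)])
cv2.imwrite('pics/c3.png',cv2.resize(np.vstack([a,b]),None,fx=.85,fy=.85)); print(np.vstack([a,b]).shape)
"
```

```text
5.375 [0.5886498  0.04419386 0.10681399] [ 0.36991093 -0.00424959 -2.47516647] [[-0.091, 0.996, -0.001], [0.996, 0.091, -0.0], [-0.0, -0.001, -1.0]]
(700, 540, 3)
```

View pics/c3.png

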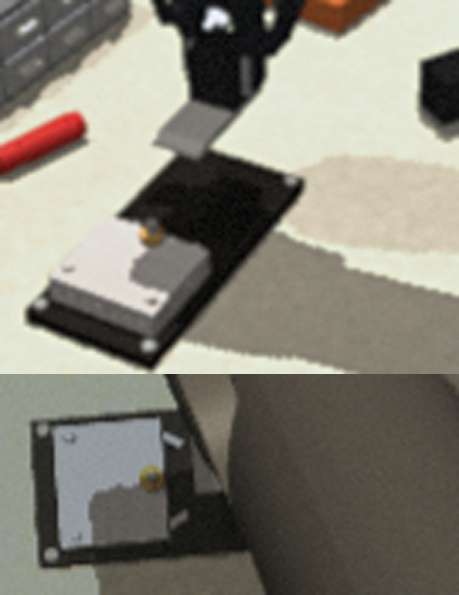

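```bash
python3 -c "
from h import *
d=load('s3'); k=3.4
P=lambda x,y,z:onz(d,235+x/k,165+y/k,z)[:2]
n1,n2=P(153,145,.097),P(199,158,.097); N=(n1+n2)/2
t=np.array([.58865,.0442]); v=n2-n1
print(n1,n2,np.linalg.norm(v),np.degrees(np.arctan2(v[1],v[0])), N, N-t, 'expect',t+.077*np.array([-.091,.996]))
# dock in side
for p in ((28,315),(155,368),(303,182)): print(P(*p,.012))
L=[P(118,222,.0345),P(212,262,.0345)]; print('lip front?',L,'plunger',P(150,232,.05))
"
```

```text
[0.59437876 0.12680198] [0.55650679 0.12097968] 0.038316899824041795 -171.25997570986726 [0.57544277 0.12389083] [-0.01320723  0.07969083] expect [0.581643 0.120892]
[0.61833865 0.25380798]
[0.50800923 0.24656137]
[0.53504612 0.01283918]
lip front? [array([0.61067682, 0.15442437]), array([0.52439411, 0.15290665])] plunger [0.57150646 0.16484078]
```

jog_arm([
  {"dx": 0, "dy": 0.001, "dz": 0.022, "rx": 0, "ry": 0, "rz": 0},
  {"dx": 0, "dy": 0, "dz": 0.022, "rx": 0, "ry": 0, "rz": 0},
  {"dx": 0, "dy": 0, "dz": 0.022, "rx": 0, "ry": 0, "rz": 0},
  {"dx": 0, "dy": 0, "dz": 0.01, "rx": 0, "ry": 0, "rz": 0},
  {"dx": 0, "dy": 0, "dz": 0, "rx": 0, "ry": 0, "rz": 0},
])

```text
t: 6.1
ee_pos: [0.5899, 0.0442, 0.031]
tool_rot: [-2.119, -2.319, 0.001]
force: [-0.3, -0.2, -1.4]
width: 0.466
grasp_force: 41.1
```

jog_arm([
  {"dx": 0, "dy": 0, "dz": 0.001, "rx": 0, "ry": 0, "rz": 0},
  {"dx": 0, "dy": 0, "dz": 0.001, "rx": 0, "ry": 0, "rz": 0},
  {"dx": 0, "dy": 0, "dz": 0.001, "rx": 0, "ry": 0, "rz": 0},
  {"dx": 0, "dy": 0, "dz": 0, "rx": 0, "ry": 0, "rz": 0},
])

```text
t: 6.6
ee_pos: [0.5902, 0.0447, 0.0285]
tool_rot: [2.118, 2.32, 0.0]
force: [-0.0, -0.2, -2.7]
width: 0.462
grasp_force: 41.1
```

jog_arm([
  {"dx": 0, "dy": 0, "dz": 0.001, "rx": 0, "ry": 0, "rz": 0},
  {"dx": 0, "dy": 0, "dz": 0.001, "rx": 0, "ry": 0, "rz": 0},
  {"dx": 0, "dy": 0, "dz": 0, "rx": 0, "ry": 0, "rz": 0},
])

```text
t: 6.98
ee_pos: [0.5901, 0.0447, 0.0262]
tool_rot: [-2.118, -2.32, 0.0]
force: [-0.2, 0.1, -2.0]
width: 0.466
grasp_force: 41.1
```

jog_arm([
  {"dx": 0, "dy": 0, "dz": 0.001, "rx": 0, "ry": 0, "rz": 0},
  {"dx": 0, "dy": 0, "dz": 0, "rx": 0, "ry": 0, "rz": 0},
  {"dx": 0, "dy": 0, "dz": 0, "rx": 0, "ry": 0, "rz": 0},
])

```text
t: 7.35
ee_pos: [0.5902, 0.0448, 0.0257]
tool_rot: [2.118, 2.32, 0.0]
force: [-2.1, -1.4, 6.3]
width: 0.465
grasp_force: 42.1
```

jog_arm([
  {"dx": 0, "dy": 0, "dz": -0.0005, "rx": 0, "ry": 0, "rz": 0},
  {"dx": 0.002, "dy": 0, "dz": 0, "rx": 0, "ry": 0, "rz": 0},
  {"dx": 0.003, "dy": 0, "dz": 0, "rx": 0, "ry": 0, "rz": 0},
  {"dx": 0.003, "dy": 0, "dz": 0, "rx": 0, "ry": 0, "rz": 0},
  {"dx": 0, "dy": 0, "dz": 0, "rx": 0, "ry": 0, "rz": 0},
])

```text
t: 7.98
ee_pos: [0.5894, 0.0532, 0.0258]
tool_rot: [-2.117, -2.321, -0.0]
force: [-0.5, 0.4, -1.5]
width: 0.46
grasp_force: 41.3
```

```bash
python3 -c "
from h import *
s=telemetry.sense(); print(s['ee_pos'],s['force'],s['moment'],cv2.Rodrigues(s['tool_rot'])[0].round(3).tolist())
d=cap('side','s4');im=np.array(d['pixels'])[:,:,::-1]
cv2.imwrite('pics/c4.png',cv2.resize(im[175:275,235:345],None,fx=6,fy=6,interpolation=cv2.INTER_CUBIC))
"
```

```text
[0.58938009 0.05320962 0.02580579] [-0.48131244  0.35556356 -1.54055178] [ 0.01724681 -0.03088447  0.00296071] [[-0.091, 0.996, -0.0], [0.996, 0.091, 0.0], [0.0, -0.0, -1.0]]
```

View pics/c4.png

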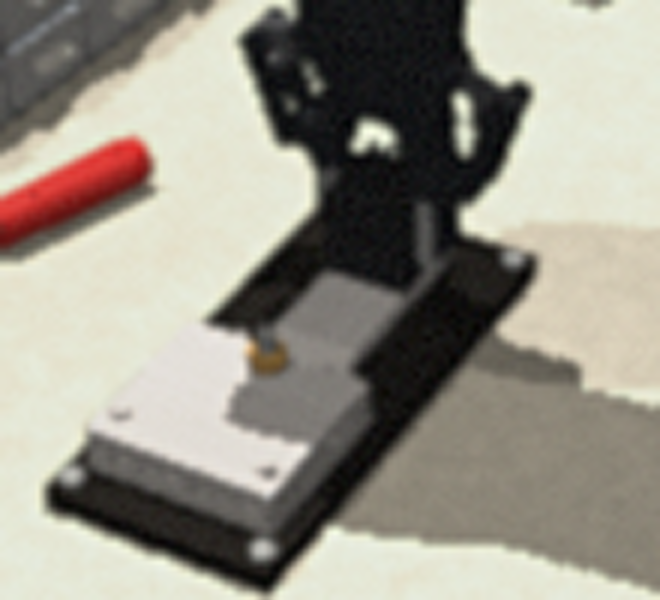

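The module sits on the deck with its toe heading under the lip: toe root from (325,272) to (412,300), plunger at (265,355) in the crop. I'll check the lateral offset.

```bash
python3 -c "
from h import *
d=load('s4'); P=lambda x,y,z:onz(d,235+x/6,175+y/6,z)[:2]
a,b,c=P(46,495,.012),P(268,590,.012),P(537,262,.012)
y=(b-c)/np.linalg.norm(b-c); x=np.array([y[1],-y[0]]); m=(a+b)/2
print(np.degrees(np.arctan2(y[1],y[0])),np.linalg.norm(b-c),np.linalg.norm(a-b))
for n,q in dict(rootL=P(325,272,.02),rootR=P(412,300,.02),edge=P(362,372,.02),lipL=P(208,322,.0345),lipR=P(372,402,.0345)).items(): print(n,((q-m)@x*1e3).round(1),(110-0+15+(q-m)@y*1e3).round(1))
"
```

```text
95.87181577744607 0.2365047924138922 0.11038604771370421
rootL 21.5 -50.0
rootR -22.8 -50.5
edge -27.3 2.3
lipL 39.4 18.6
lipR -49.3 31.7
```

jog_arm([
  {"dx": 0.003, "dy": 0, "dz": 0, "rx": 0, "ry": 0, "rz": 0},
  {"dx": 0.003, "dy": 0, "dz": 0, "rx": 0, "ry": 0, "rz": 0},
  {"dx": 0.002, "dy": 0, "dz": 0, "rx": 0, "ry": 0, "rz": 0},
  {"dx": 0, "dy": 0, "dz": 0, "rx": 0, "ry": 0, "rz": 0},
])

```text
t: 8.52
ee_pos: [0.5887, 0.0609, 0.0258]
tool_rot: [-2.118, -2.32, -0.0]
force: [-0.3, -0.5, -2.7]
width: 0.463
grasp_force: 41.3
```

jog_arm([
  {"dx": 0.002, "dy": 0, "dz": 0.0002, "rx": 0, "ry": 0, "rz": 0},
  {"dx": 0.002, "dy": 0, "dz": 0, "rx": 0, "ry": 0, "rz": 0},
  {"dx": 0.002, "dy": 0, "dz": 0, "rx": 0, "ry": 0, "rz": 0},
  {"dx": 0.002, "dy": 0, "dz": 0, "rx": 0, "ry": 0, "rz": 0},
  {"dx": 0, "dy": 0, "dz": 0, "rx": 0, "ry": 0, "rz": 0},
])

```text
t: 9.15
ee_pos: [0.5881, 0.069, 0.0258]
tool_rot: [-2.118, -2.32, -0.001]
force: [0.8, 0.7, 1.9]
width: 0.462
grasp_force: 41.6
```

jog_arm([
  {"dx": 0.0015, "dy": 0, "dz": 0, "rx": 0, "ry": 0, "rz": 0},
  {"dx": 0.0015, "dy": 0, "dz": 0, "rx": 0, "ry": 0, "rz": 0},
  {"dx": 0, "dy": 0, "dz": 0, "rx": 0, "ry": 0, "rz": 0},
])

```text
t: 9.52
ee_pos: [0.5879, 0.0718, 0.0258]
tool_rot: [2.118, 2.32, 0.0]
force: [0.3, -2.4, 4.4]
width: 0.466
grasp_force: 41.8
```

jog_arm([
  {"dx": 0.001, "dy": 0, "dz": -0.0002, "rx": 0, "ry": 0, "rz": 0},
  {"dx": 0.001, "dy": 0, "dz": 0, "rx": 0, "ry": 0, "rz": 0},
  {"dx": 0.001, "dy": 0, "dz": 0, "rx": 0, "ry": 0, "rz": 0},
  {"dx": 0, "dy": 0, "dz": 0, "rx": 0, "ry": 0, "rz": 0},
])

```text
t: 10.02
ee_pos: [0.5874, 0.0748, 0.0258]
tool_rot: [-2.118, -2.32, -0.0]
force: [-0.3, -0.4, 1.4]
width: 0.462
grasp_force: 41.6
```

jog_arm([
  {"dx": 0.001, "dy": 0, "dz": 0, "rx": 0, "ry": 0, "rz": 0},
  {"dx": 0.001, "dy": 0, "dz": 0, "rx": 0, "ry": 0, "rz": 0},
  {"dx": 0.001, "dy": 0, "dz": 0, "rx": 0, "ry": 0, "rz": 0},
  {"dx": 0, "dy": 0, "dz": 0, "rx": 0, "ry": 0, "rz": 0},
])

```text
t: 10.52
ee_pos: [0.5871, 0.0779, 0.0258]
tool_rot: [-2.118, -2.32, -0.0]
force: [-0.5, -0.0, 0.1]
width: 0.469
grasp_force: 41.4
```

jog_arm([
  {"dx": 0.001, "dy": 0, "dz": 0, "rx": 0, "ry": 0, "rz": 0},
  {"dx": 0.001, "dy": 0, "dz": 0, "rx": 0, "ry": 0, "rz": 0},
  {"dx": 0.001, "dy": 0, "dz": 0, "rx": 0, "ry": 0, "rz": 0},
  {"dx": 0, "dy": 0, "dz": 0, "rx": 0, "ry": 0, "rz": 0},
])

```text
t: 11.02
ee_pos: [0.5869, 0.0808, 0.0258]
tool_rot: [-2.118, -2.32, -0.0]
force: [0.1, 0.7, -1.3]
width: 0.465
grasp_force: 41.3
```

jog_arm([
  {"dx": 0.001, "dy": 0, "dz": 0.0002, "rx": 0, "ry": 0, "rz": 0},
  {"dx": 0.001, "dy": 0, "dz": 0, "rx": 0, "ry": 0, "rz": 0},
  {"dx": 0, "dy": 0, "dz": 0, "rx": 0, "ry": 0, "rz": 0},
])

```text
t: 11.4
ee_pos: [0.5869, 0.0827, 0.0258]
tool_rot: [2.118, 2.32, 0.001]
force: [-0.4, -0.8, 2.3]
width: 0.46
grasp_force: 41.6
```

jog_arm([
  {"dx": 0.001, "dy": 0, "dz": 0, "rx": 0, "ry": 0, "rz": 0},
  {"dx": 0.001, "dy": 0, "dz": 0, "rx": 0, "ry": 0, "rz": 0},
  {"dx": 0, "dy": 0, "dz": 0, "rx": 0, "ry": 0, "rz": 0},
])

```text
t: 11.78
ee_pos: [0.5867, 0.0843, 0.0258]
tool_rot: [2.118, 2.32, -0.0]
force: [0.4, -4.5, 4.0]
width: 0.463
grasp_force: 41.9
```

jog_arm([
  {"dx": 0.001, "dy": 0, "dz": 0, "rx": 0, "ry": 0, "rz": 0},
  {"dx": 0.001, "dy": 0, "dz": 0, "rx": 0, "ry": 0, "rz": 0},
  {"dx": 0, "dy": 0, "dz": 0, "rx": 0, "ry": 0, "rz": 0},
])

```text
t: 12.15
ee_pos: [0.5865, 0.0862, 0.0258]
tool_rot: [2.118, 2.32, -0.0]
force: [0.4, -4.6, 4.1]
width: 0.464
grasp_force: 42.0
```

jog_arm([
  {"dx": 0.0005, "dy": 0, "dz": 0, "rx": 0, "ry": 0, "rz": 0},
  {"dx": 0.0005, "dy": 0, "dz": 0, "rx": 0, "ry": 0, "rz": 0},
  {"dx": 0.0005, "dy": 0, "dz": 0, "rx": 0, "ry": 0, "rz": 0},
  {"dx": 0, "dy": 0, "dz": 0, "rx": 0, "ry": 0, "rz": 0},
])

```text
t: 12.65
ee_pos: [0.5864, 0.0876, 0.0258]
tool_rot: [2.118, 2.319, -0.0]
force: [0.6, -4.6, 4.8]
width: 0.461
grasp_force: 42.0
```

jog_arm([
  {"dx": 0.0005, "dy": 0, "dz": -0.0001, "rx": 0, "ry": 0, "rz": 0},
  {"dx": 0.0005, "dy": 0, "dz": 0, "rx": 0, "ry": 0, "rz": 0},
  {"dx": 0.0005, "dy": 0, "dz": 0, "rx": 0, "ry": 0, "rz": 0},
  {"dx": 0, "dy": 0, "dz": 0, "rx": 0, "ry": 0, "rz": 0},
])

```text
t: 13.15
ee_pos: [0.5862, 0.0892, 0.0258]
tool_rot: [2.118, 2.32, -0.0]
force: [0.2, -4.5, 3.9]
width: 0.46
grasp_force: 41.8
```

jog_arm([
  {"dx": 0.0005, "dy": 0, "dz": -0.0001, "rx": 0, "ry": 0, "rz": 0},
  {"dx": 0.0005, "dy": 0, "dz": 0, "rx": 0, "ry": 0, "rz": 0},
  {"dx": 0.0005, "dy": 0, "dz": 0, "rx": 0, "ry": 0, "rz": 0},
  {"dx": 0, "dy": 0, "dz": 0, "rx": 0, "ry": 0, "rz": 0},
])

```text
t: 13.65
ee_pos: [0.5859, 0.0912, 0.0258]
tool_rot: [-2.118, -2.32, -0.0]
force: [-0.2, -3.0, 1.0]
width: 0.461
grasp_force: 41.6
```

jog_arm([
  {"dx": 0.0005, "dy": 0, "dz": 0, "rx": 0, "ry": 0, "rz": 0},
  {"dx": 0.0005, "dy": 0, "dz": 0, "rx": 0, "ry": 0, "rz": 0},
  {"dx": 0.0005, "dy": 0, "dz": 0, "rx": 0, "ry": 0, "rz": 0},
  {"dx": 0, "dy": 0, "dz": 0, "rx": 0, "ry": 0, "rz": 0},
])

```text
t: 14.15
ee_pos: [0.5857, 0.0928, 0.0258]
tool_rot: [-2.118, -2.32, -0.0]
force: [-0.1, -2.0, -0.9]
width: 0.465
grasp_force: 41.4
```

jog_arm([
  {"dx": 0.0005, "dy": 0, "dz": 0.0001, "rx": 0, "ry": 0, "rz": 0},
  {"dx": 0.0005, "dy": 0, "dz": 0, "rx": 0, "ry": 0, "rz": 0},
  {"dx": 0.0005, "dy": 0, "dz": 0, "rx": 0, "ry": 0, "rz": 0},
  {"dx": 0, "dy": 0, "dz": 0, "rx": 0, "ry": 0, "rz": 0},
])

```text
t: 14.65
ee_pos: [0.5858, 0.0941, 0.0258]
tool_rot: [-2.118, -2.32, -0.0]
force: [-0.6, -4.0, 1.7]
width: 0.462
grasp_force: 41.6
```

jog_arm([
  {"dx": 0.0005, "dy": 0, "dz": 0, "rx": 0, "ry": 0, "rz": 0},
  {"dx": 0.0005, "dy": 0, "dz": 0, "rx": 0, "ry": 0, "rz": 0},
  {"dx": 0.0005, "dy": 0, "dz": 0, "rx": 0, "ry": 0, "rz": 0},
  {"dx": 0, "dy": 0, "dz": 0, "rx": 0, "ry": 0, "rz": 0},
])

```text
t: 15.15
ee_pos: [0.5856, 0.0956, 0.0258]
tool_rot: [2.118, 2.32, 0.0]
force: [0.3, -3.4, 1.6]
width: 0.464
grasp_force: 41.6
```

jog_arm([
  {"dx": 0.0005, "dy": 0, "dz": 0, "rx": 0, "ry": 0, "rz": 0},
  {"dx": 0.0005, "dy": 0, "dz": 0, "rx": 0, "ry": 0, "rz": 0},
  {"dx": 0.0005, "dy": 0, "dz": 0, "rx": 0, "ry": 0, "rz": 0},
  {"dx": 0, "dy": 0, "dz": 0, "rx": 0, "ry": 0, "rz": 0},
])

```text
t: 15.65
ee_pos: [0.5854, 0.0971, 0.0258]
tool_rot: [-2.118, -2.32, -0.0]
force: [1.0, -2.8, 2.1]
width: 0.464
grasp_force: 41.6
```

jog_arm([
  {"dx": 0.0005, "dy": 0, "dz": 0, "rx": 0, "ry": 0, "rz": 0},
  {"dx": 0.0005, "dy": 0, "dz": 0, "rx": 0, "ry": 0, "rz": 0},
  {"dx": 0.0005, "dy": 0, "dz": 0, "rx": 0, "ry": 0, "rz": 0},
  {"dx": 0, "dy": 0, "dz": 0, "rx": 0, "ry": 0, "rz": 0},
])

```text
t: 16.15
ee_pos: [0.5853, 0.0986, 0.0258]
tool_rot: [-2.118, -2.32, -0.0]
force: [0.6, -4.3, 3.3]
width: 0.463
grasp_force: 41.6
```

jog_arm([
  {"dx": 0.0005, "dy": 0, "dz": -0.0001, "rx": 0, "ry": 0, "rz": 0},
  {"dx": 0.0005, "dy": 0, "dz": 0, "rx": 0, "ry": 0, "rz": 0},
  {"dx": 0.0005, "dy": 0, "dz": 0, "rx": 0, "ry": 0, "rz": 0},
  {"dx": 0, "dy": 0, "dz": 0, "rx": 0, "ry": 0, "rz": 0},
])

```text
t: 16.65
ee_pos: [0.5851, 0.1001, 0.0258]
tool_rot: [-2.118, -2.32, -0.0]
force: [0.8, -3.1, -0.0]
width: 0.464
grasp_force: 41.5
```

jog_arm([
  {"dx": 0.0005, "dy": 0, "dz": 0, "rx": 0, "ry": 0, "rz": 0},
  {"dx": 0.0005, "dy": 0, "dz": 0, "rx": 0, "ry": 0, "rz": 0},
  {"dx": 0.0005, "dy": 0, "dz": 0, "rx": 0, "ry": 0, "rz": 0},
  {"dx": 0, "dy": 0, "dz": 0, "rx": 0, "ry": 0, "rz": 0},
])

```text
t: 17.15
ee_pos: [0.585, 0.1017, 0.0258]
tool_rot: [-2.118, -2.32, -0.0]
force: [0.9, -2.4, -0.7]
width: 0.463
grasp_force: 41.3
```

jog_arm([
  {"dx": 0.0005, "dy": 0, "dz": 0, "rx": 0, "ry": 0, "rz": 0},
  {"dx": 0.0005, "dy": 0, "dz": 0, "rx": 0, "ry": 0, "rz": 0},
  {"dx": 0.0005, "dy": 0, "dz": 0, "rx": 0, "ry": 0, "rz": 0},
  {"dx": 0, "dy": 0, "dz": 0, "rx": 0, "ry": 0, "rz": 0},
])

```text
t: 17.65
ee_pos: [0.5848, 0.1032, 0.0258]
tool_rot: [-2.118, -2.32, -0.0]
force: [0.4, -1.9, -2.1]
width: 0.465
grasp_force: 41.1
```

jog_arm([
  {"dx": 0.0005, "dy": 0, "dz": 0.0001, "rx": 0, "ry": 0, "rz": 0},
  {"dx": 0.0005, "dy": 0, "dz": 0, "rx": 0, "ry": 0, "rz": 0},
  {"dx": 0.0005, "dy": 0, "dz": 0, "rx": 0, "ry": 0, "rz": 0},
  {"dx": 0, "dy": 0, "dz": 0, "rx": 0, "ry": 0, "rz": 0},
])

```text
t: 18.15
ee_pos: [0.5848, 0.1039, 0.0258]
tool_rot: [2.118, 2.319, -0.001]
force: [-0.3, -7.1, 1.2]
width: 0.462
grasp_force: 41.6
```

jog_arm([
  {"dx": 0.0003, "dy": 0, "dz": 0, "rx": 0, "ry": 0, "rz": 0},
  {"dx": 0, "dy": 0, "dz": 0, "rx": 0, "ry": 0, "rz": 0},
  {"dx": 0, "dy": 0, "dz": 0, "rx": 0, "ry": 0, "rz": 0},
])

```text
t: 18.52
ee_pos: [0.5848, 0.1039, 0.0258]
tool_rot: [2.119, 2.319, -0.001]
force: [-1.1, -7.0, 1.4]
width: 0.46
grasp_force: 41.6
```

jog_arm([
  {"dx": 0.0003, "dy": 0, "dz": 0, "rx": 0, "ry": 0, "rz": 0},
  {"dx": 0, "dy": 0, "dz": 0, "rx": 0, "ry": 0, "rz": 0},
  {"dx": 0, "dy": 0, "dz": 0, "rx": 0, "ry": 0, "rz": 0},
])

```text
t: 18.9
ee_pos: [0.5848, 0.1039, 0.0258]
tool_rot: [2.119, 2.319, -0.002]
force: [-0.7, -9.4, 2.7]
width: 0.462
grasp_force: 41.7
```

```bash
python3 -c "
from h import *
d=cap('side','s5');im=np.array(d['pixels'])[:,:,::-1]
cv2.imwrite('pics/c5.png',cv2.resize(im[175:275,235:345],None,fx=6,fy=6,interpolation=cv2.INTER_CUBIC))
for i in range(6):
  viewer.capture('top'); s=telemetry.sense(); print(s['force'].round(1),s['moment'].round(2),s['ee_pos'].round(5))
"
```

```text
[-1.2 -8.9  2.5] [-1.8   0.13  0.09] [0.58479 0.1039  0.02583]
[-1.5 -8.6  2.6] [-1.83  0.04  0.04] [0.58478 0.1039  0.02581]
[-1.  -9.8  2.6] [-1.79  0.09  0.12] [0.58478 0.10391 0.02582]
[ 0.1 -8.8  2.5] [-1.83  0.02  0.01] [0.58479 0.1039  0.02581]
[-0.4 -9.3  1.9] [-1.79  0.09  0.04] [0.58479 0.1039  0.02583]
[-0.5 -9.5  3.1] [-1.8   0.07  0.06] [0.58477 0.10391 0.02581]
```

View pics/c5.png

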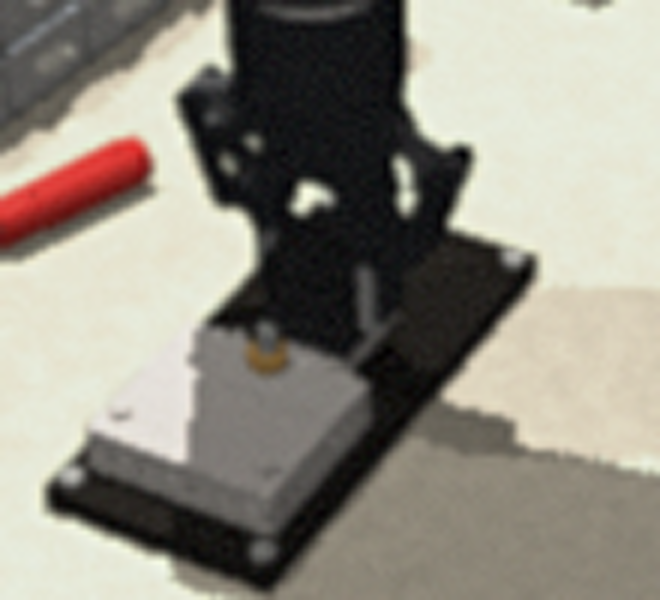

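The module's front is at the lip and the resistance is rigid: no movement as the force went from 7 to 9 N, so the nose is on the stop. Next I'll unload the push and release.

jog_arm([
  {"dx": -0.0004, "dy": 0, "dz": 0, "rx": 0, "ry": 0, "rz": 0},
  {"dx": -0.0004, "dy": 0, "dz": 0, "rx": 0, "ry": 0, "rz": 0},
  {"dx": 0, "dy": 0, "dz": 0, "rx": 0, "ry": 0, "rz": 0},
  {"dx": 0, "dy": 0, "dz": 0, "rx": 0, "ry": 0, "rz": 0},
])

```text
t: 19.75
ee_pos: [0.5848, 0.1039, 0.0258]
tool_rot: [2.118, 2.32, -0.001]
force: [-0.8, -5.2, 0.3]
width: 0.461
grasp_force: 41.5
```

jog_arm([
  {"dx": -0.0005, "dy": 0, "dz": 0, "rx": 0, "ry": 0, "rz": 0},
  {"dx": 0, "dy": 0, "dz": 0, "rx": 0, "ry": 0, "rz": 0},
  {"dx": 0, "dy": 0, "dz": 0, "rx": 0, "ry": 0, "rz": 0},
])

```text
t: 20.12
ee_pos: [0.5848, 0.1038, 0.0258]
tool_rot: [2.118, 2.32, 0.0]
force: [-1.3, -3.6, 0.3]
width: 0.46
grasp_force: 41.4
```

jog_arm([
  {"dx": 0, "dy": 0, "dz": 0, "rx": 0, "ry": 0, "rz": 0},
  {"dx": 0, "dy": 0, "dz": 0, "rx": 0, "ry": 0, "rz": 0},
  {"dx": 0, "dy": 0, "dz": 0, "rx": 0, "ry": 0, "rz": 0},
  {"dx": 0, "dy": 0, "dz": 0, "rx": 0, "ry": 0, "rz": 0},
  {"dx": 0, "dy": 0, "dz": 0, "rx": 0, "ry": 0, "rz": 0},
], jaw=0.8)

```text
t: 20.75
ee_pos: [0.5849, 0.1038, 0.0258]
tool_rot: [-2.118, -2.32, -0.0]
force: [-0.1, -0.3, -0.5]
width: 0.799
grasp_force: 0.0
```

```bash
python3 -c "
from h import *
d=cap('side','s6');im=np.array(d['pixels'])[:,:,::-1]
cv2.imwrite('pics/c6.png',cv2.resize(im[175:275,235:345],None,fx=6,fy=6,interpolation=cv2.INTER_CUBIC))
s=telemetry.sense(); print(s['force'].round(1),s['ee_pos'].round(5),s['width'],s['grasp_force'])
"
```

```text
[-0.3  0.4 -0.3] [0.58483 0.10381 0.02577] 0.7987640008263999 0.0
```

jog_arm([
  {"dx": 0, "dy": 0, "dz": -0.015, "rx": 0, "ry": 0, "rz": 0},
  {"dx": 0, "dy": 0, "dz": -0.025, "rx": 0, "ry": 0, "rz": 0},
  {"dx": 0, "dy": 0, "dz": -0.04, "rx": 0, "ry": 0, "rz": 0},
  {"dx": 0, "dy": 0, "dz": -0.04, "rx": 0, "ry": 0, "rz": 0},
  {"dx": 0, "dy": 0, "dz": -0.03, "rx": 0, "ry": 0, "rz": 0},
])

```text
t: 21.42
ee_pos: [0.5851, 0.104, 0.1787]
tool_rot: [2.117, 2.319, 0.003]
force: [-0.6, -0.1, -0.2]
width: 0.8
grasp_force: 0.0
```

jog_arm([
  {"dx": -0.05, "dy": 0, "dz": 0, "rx": 0, "ry": 0, "rz": 0},
  {"dx": -0.05, "dy": 0, "dz": 0, "rx": 0, "ry": 0, "rz": 0},
  {"dx": -0.05, "dy": 0, "dz": 0, "rx": 0, "ry": 0, "rz": 0},
  {"dx": -0.05, "dy": 0, "dz": 0, "rx": 0, "ry": 0, "rz": 0},
  {"dx": 0, "dy": 0, "dz": 0, "rx": 0, "ry": 0, "rz": 0},
])

```text
t: 22.05
ee_pos: [0.6028, -0.1001, 0.1766]
tool_rot: [2.124, 2.313, -0.001]
force: [-0.3, 0.8, 0.4]
width: 0.798
grasp_force: 0.0
```

```bash
python3 -c "
from h import *
d=cap('side','s7');im=np.array(d['pixels'])[:,:,::-1]
a=cv2.resize(im[175:275,235:345],None,fx=4,fy=4,interpolation=cv2.INTER_CUBIC)
d=cap('top','t7');im=np.array(d['pixels'])[:,:,::-1]
b=cv2.resize(im[150:250,240:335],None,fx=4,fy=4,interpolation=cv2.INTER_CUBIC)
cv2.imwrite('pics/c7.png',np.hstack([a,b])[:, :800])
s=telemetry.sense(); print(s['t'],s['force'].round(1),s['ee_pos'].round(4))
"
```

```text
22.15 [0.3 0.3 0.2] [ 0.603  -0.0954  0.1765]
```

View pics/c7.png

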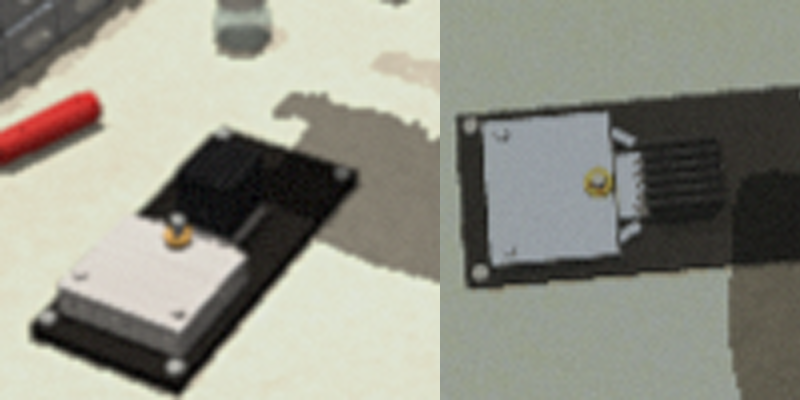

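The module stands square and centred under the lip (block at about (680,180) in the right crop, lip edge at x≈615), released and clear of the arm.

```bash
python3 -c "
from station import sign_off
print(sign_off())"
```

```text
the job is handed in; nothing more can be done
None
```

The module's toe is seated against the end stop (felt as rigid at about 9 N of total push, roughly 34 mm in), released square and flat on the deck with the arm clear; I handed the job in at about 22 s, and the sign-off returned no verdict.

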